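# Register a notebook cover in the title-stamping jig

## Robot

A 7-joint arm with a two-finger parallel gripper is mounted at the origin on a cart in front of the work surface, level with it; the furniture and walls round the work are solid. World frame = base frame: x ahead of the robot, y to its left, z up, the work surface at z = 0. Lengths are in m, angles in rad, forces in N, time in s.
With the tool pointing down it reaches from about 0.425 to 0.95 m from the base axis. Payload 4.7 kg.
Tool frame: the origin (TCP) lies between the finger pads; the fingertips stand 17 mm ahead of it and the grasp point (between the pads) lies 2 mm behind it; z points along the fingers, y is the line along which they close (so a half turn about z gives the same grasp; the last joint's range is limited). The gripper opens to 87 mm and grips with 3 to 60 N. Pads are 19 mm wide; open, the fingers measure 117 mm over their backs; the gripper's body (75 mm by 190 mm) begins 51 mm behind the grasp point.
Start: joints at [1.21, 0.469, -0.049, 1.532, 0.024, 1.141, -0.082], TCP at [0.22, -0.638, 0.24] pointing down, gripper open.
Joint ranges: [-2.59, 2.59], [-0.33, 1.99], [-1.39, 1.29], [0.1, 2.45], [-1.04, 4.18], [0.21, 1.99], [-2.66, 2.66]. Speed limits (rad/s): [2.57, 2.57, 3.14, 3.14, 3.14, 3.14, 3.14].

## Interface

Orientations are given as a rotation vector (axis times angle).
In Python, from station import env gives the robot as it stands.
- The arm moves only by the tool drive_tool, never from a script. Its arguments are lists of equal length, an entry for each row: "xyz": the shift along the tool's x, y, z in cm, a list of three; "delta_rot": the turn, a rotation vector about the tool's x, y, z in degrees, a list of three; "grip": the opening, from 0 (shut) to 1 (fully open). In form: {"xyz": [[x, y, z], ...], "delta_rot": [[ax, ay, az], ...], "grip": [grip, ...]}. A call has 1 to 20 rows; each row shifts and turns the commanded pose from where the row before left it, along the tool's axes as they then stand; what a row does not reach is not made up. A row lasts 1/10 s, in which the tool goes at most 50 mm and 8.59 degrees, less where a joint would pass 70% of its speed; a pose out of reach is approached as far as the arm can. A call is refused whole if a number of a shift passes 5 or a number of a turn 8.59, either way. A call with a gripper value outside its range is refused whole. The fingers move at their own pace and stop on an object; "newtons" is the grip in N (left out, the last holds). Time passes only in rows, so rows that do not move let the fingers close. It gives the time, the measured TCP pose, the force, the opening and the grip force at its end, in the units of the state.
- env.sense(): the state, without advancing time (a new reading comes with each control period).
- env.camera(name): name is "scene" or "top" or "wrist"; returns a dict with "frame" (400x640x3 uint8, red, green, blue), "fovy" (degrees; the focal length in pixels is half the picture's height over the tangent of half this angle, whatever the lens; pixels are square), "cx", "cy" (the principal point, pixels), "k1" (the pictures are not rectified: a ray, as slopes to the right and down, at radius r is drawn at 1 + k1 r^2 times it, then the intrinsics apply), "pose" (4x4, takes a point from camera to world coordinates); the wrist camera has in their place "hand_eye" (4x4, takes a point from camera to tool coordinates, whose origin is the TCP and whose axes are the flange's). Camera axes: x right, y up, looking along -z (the intrinsics and any distortion apply to the point x, -y, -z); pixel columns grow to the right and rows downward; lengths in m; the calibration is good to about 2 mm. A picture is of the moment at which its call begins: read the wrist's pose just before it. There is no depth.
- env.close_job(): hands the job in; it is judged then, once.
The state is a dict: "time_s": time; "joints": joint angles; "joint_vel": joint speeds; "joint_efforts": joint torques, N m; "eef_pos": TCP position; "ee_rot": TCP orientation; "wrist_force": force on the tool from outside, world axes, zero at the start; "wrist_torque": the same for the moment, N m; "grip_width": finger opening in m; "gripper_force": force on a finger pad.
Only numpy, scipy, OpenCV 4.12 (cv2) and the standard library are available. Lean on these libraries where they do the work, as an engineer would, in place of code of your own. Each camera call takes 0.05 s, during which the arm holds its last target. There are 200 camera calls.

## Task

Pick up the bone folder and use it to nudge the wooden notebook cover home in the corner of the stamping jig: first slide it under the spring clip until you feel it bear squarely on the long fence, then along that fence until it bears on the short fence, so that it ends up touching both. Press it home against each fence firmly enough to feel it stop, holding the pressure for about half a second, but gently enough not to bruise the wood, and touch the cover only with the folder, never with the fingers. Lay the bone folder back down flat on the table clear of the jig, and leave the other things where they are.

Things in the scene. Friction and masses are not known exactly. Their poses are not given: they have to be found in the camera images.
- jig: title-stamping jig, fixed to the table: flat grey base 200 (x) x 220 (y) x 9 mm, its top 9 mm above the table. Origin: centre of the underside; +x points to the long fence (far side), +y to the short fence (left side). The other two sides are open.
- fence_long: aluminium bar along the far (+x) side of the jig, 16 x 146 x 14 mm, standing on the base (top 23 mm above the table), fixed to the jig; origin: centre of its underside; its inner face looks to the jig's -x; it starts at the corner and runs 146 mm to -y
- fence_short: aluminium bar along the left (+y) side of the jig, 100 x 16 x 14 mm, standing on the base, fixed to the jig; origin: centre of its underside; its inner face looks to the jig's -y; it runs 84 mm from the corner to -x
- jig_corner (a point): point at the base's top surface where the inner faces of the two fences meet; its axes are those of the jig (x at right angles into the long fence, y at right angles into the short fence). In the jig's frame it is at (84, 94, 9) mm
- clip_nose (a point): lowest point of the jig's spring-steel hold-down clip, a 16 mm wide strip screwed on top of the long fence and reaching out to -x. The nose is 24 mm out from the fence face and 56 mm to the -y side of the corner. Empty, it hangs 5.5 mm above the base, so the 8 mm cover must lift it; its upturned lead-in ends 44 mm out from the fence face, 16 mm above the base
- clip (a joint): hinge of the hold-down clip (rad): 0 when empty, about 0.08 with the cover under its nose. It then pushes down with about 3 N, so entering and sliding under it takes some 3 to 9 N of push before any fence is met (friction varies). Nothing of the clip is higher than 32 mm above the table
- cover: wooden notebook cover, a light-wood plate 85 (x) x 120 (y) x 8 mm with three dark binding holes along its near (-x) edge, about 80 g, loose on the jig's base some 5 to 7 cm from the long fence and a little askew; not one of the stack of spare covers on the left of the table. Origin: centre of the underside. Its far long edge (+x) goes to the long fence, its left short edge (+y) to the short fence
- cover_corner (a point): corner of the cover's underside that goes into the jig's corner (+x, +y corner)
- cover_right (a point): the other end of the cover's far long edge (+x, -y corner of the underside)
- cover_near (a point): the other end of the cover's left short edge (-x, +y corner of the underside)
- folder: bone folder, a flat cream-coloured stick right of the jig, 22 wide (x) x 150 long (y) x 5 mm thick, 15 g. Origin: centre of the underside; its long axis is its y. Its ends push the cover like a square end 75 mm from the origin. It is gripped across its 22 mm width. Pushing the cover with more than 18 N would bruise the soft wood; 2 N on a fence, beyond the drag, seats it
- ink_bottle: squat dark-blue glass ink bottle with black cap, 53 x 52 x 60 mm; leave it alone; origin: centre of the underside
- ink_roller: ink roller lying down, wooden handle and black roll, 96 x 184 x 32 mm; leave it alone; origin: centre of the underside
- letter: wooden printing letter beside the jig, 60 x 48 x 23 mm block; leave it alone; origin: centre of the underside
- glue_stick: standing glue stick, 28 x 28 x 92 mm; leave it alone; origin: centre of the underside
- tape: roll of masking tape lying flat, 96 x 95 x 25 mm; leave it alone; origin: centre of the underside
- eraser: eraser in a card sleeve, 22 x 50 x 12 mm; leave it alone; origin: centre of the underside
- sharpener: small brass pencil sharpener, 18 x 28 x 16 mm; leave it alone; origin: centre of the underside
Things that resemble listed ones, but are neither listed nor needed, are in the scene too. Of the things shaped like the cover, the wooden one is meant.

How it is judged:
On the way, in this order (a step that is already met when the one before it is completed fails the run):
1. the cover's far edge is pressed home, square, against the long fence (over 2 N for 0.2 s, both ends of the edge within 1.5 mm of the fence) (x of each of cover_corner, cover_right in the frame of jig_corner above -0.0015 m and contact force between cover and fence_long above 2 N), for 0.2 s.
2. the cover, still within 1.5 mm of the long fence, is pressed home against the short fence (over 2 N for 0.2 s, the edge within 1.5 mm) (x of each of cover_corner, cover_right in the frame of jig_corner above -0.0015 m and y of each of cover_corner, cover_near in the frame of jig_corner above -0.0015 m and contact force between cover and fence_short above 2 N), for 0.2 s.
At the end, for the whole second after the job is handed in: the cover lies flat in the jig with both ends of its far edge within 1.5 mm of the long fence and both ends of its left edge within 1.5 mm of the short fence, at rest; the bone folder lies flat on the table (underside within 4 mm of it), at rest, touching neither the jig nor the cover (x of each of cover_corner, cover_right in the frame of jig_corner above -0.0015 m and y of each of cover_corner, cover_near in the frame of jig_corner above -0.0015 m and z of cover_corner in the frame of jig_corner below 0.002 m and angle between cover's own z axis and vertical below 0.03 rad and linear speed of each of cover, folder below 0.01 m/s and height (world z) of folder below 0.004 m and angle between folder's own z axis and vertical below 0.1 rad and contact force between folder and jig below 0.1 N and contact force between folder and cover below 0.1 N).
It fails at once if the cover is pushed with more than 18 N by the folder (bruised edge) (contact force between folder and cover above 18 N).
It fails at once if the cover is touched by the fingers or another part of the robot (contact force between any of the fingers, the arm and cover above 0.3 N).
It fails at once if one of the other things is shifted by more than 15 mm (distance of any of ink_bottle, ink_roller, letter, glue_stick, tape, eraser, sharpener from where it was at the start of the episode above 0.015 m).
It also fails if it takes over 72 s, if anything falls off the work surface, if the arm or the gripper's body presses on something with over 40 N, if the wrist force passes 120 N, or if a joint passes its speed limit or range.

## Working session

There is one attempt and no reset: what is moved stays moved. The work goes in short steps, Python scripts to look and compute and a tool call to move; the robot and the scene stay as the last step left them, time stands still between calls to the robot, and variables do not carry over. Pictures are saved under pics/ and viewed, at most 10 in all, crops included, and the job is handed in when it is done.

Besides the shell and the picture viewer there is one more tool, called after ">>>" as name(argument=value, ...) on one line, values as JSON. drive_tool: Moves the arm, as the interface text tells. Its arguments: {"type":"object","properties":{"xyz":{"type":"array","items":{"type":"array","items":{"type":"number"}}},"delta_rot":{"type":"array","items":{"type":"array","items":{"type":"number"}}},"grip":{"type":"array","items":{"type":"number"}},"newtons":{"type":"number"}},"required":["xyz","delta_rot","grip"]}

```bash
mkdir -p pics
cat > h.py <<'E'
import numpy as np, cv2
from scipy.spatial.transform import Rotation as R
from station import env
def cam(n):
    s=env.sense(); c=env.camera(n)
    if n=='wrist':
        T=np.eye(4);T[:3,:3]=R.from_rotvec(s['ee_rot']).as_matrix();T[:3,3]=s['eef_pos'];c['pose']=T@np.array(c['hand_eye'])
    return c
def ray(c,uv,z):
    f=200/np.tan(np.radians(c['fovy'])/2);K=np.array([[f,0,c['cx']],[0,f,c['cy']],[0,0,1.]])
    p=cv2.undistortPoints(np.array(uv,float).reshape(-1,1,2),K,np.array([c['k1'],0,0,0.]))[:,0]
    P=np.array(c['pose']);d=np.c_[p[:,0],-p[:,1],-np.ones(len(p))]@P[:3,:3].T;o=P[:3,3]
    return o+d*((z-o[2])/d[:,2])[:,None]
def save(c,n): cv2.imwrite('pics/'+n,c['frame'][:,:,::-1])
E
python3 - <<'E'
from h import *
import pickle
for n in('top','scene'):
    c=cam(n);save(c,n+'0.png');pickle.dump(c,open(n+'.pkl','wb'));print({k:v for k,v in c.items() if k!='frame'})
s=env.sense();print(s)
E
```

```text
{'fovy': 47.94043922757544, 'cx': 316.5898770858752, 'cy': 199.01947156594582, 'k1': -0.041143649300264894, 'pose': array([[-1.85292474e-02,  9.93799161e-01, -1.09635284e-01,
         4.08055897e-01],
       [-9.99828070e-01, -1.84948707e-02,  1.33054467e-03,
        -4.97904246e-02],
       [-7.05396233e-04,  1.09641088e-01,  9.93970993e-01,
         1.36443946e+00],
       [ 0.00000000e+00,  0.00000000e+00,  0.00000000e+00,
         1.00000000e+00]])}
{'fovy': 47.860814193666684, 'cx': 324.51438901455265, 'cy': 196.16538733906523, 'k1': -0.11935352684509803, 'pose': array([[ 0.84204826,  0.22565401, -0.48993367, -0.22216532],
       [-0.53887381,  0.39211126, -0.74556272, -1.24494215],
       [ 0.02386929,  0.89181221,  0.45177564,  0.77889911],
       [ 0.        ,  0.        ,  0.        ,  1.        ]])}
{'time_s': 0.1, 'joints': array([ 1.21009348,  0.46934287, -0.04859228,  1.53355692,  0.02414019,
        1.14102435, -0.08228307]), 'joint_vel': array([ 1.34902044e-03, -3.84329645e-03,  3.51613177e-04, -2.52897337e-03,
        4.42336450e-05, -1.78334521e-03, -8.94501094e-04]), 'joint_efforts': array([ 1.05075582e-03, -5.09169066e+01, -8.10743496e-02, -2.36831689e+01,
       -6.14305423e-02,  3.44170583e-02,  6.96221218e-05]), 'eef_pos': array([ 0.21971598, -0.637702  ,  0.23862387]), 'ee_rot': array([-3.09676447e+00, -5.18618995e-01,  6.04991435e-04]), 'wrist_force': array([ 0.62647554, -0.48850124,  0.79686894]), 'wrist_torque': array([ 0.04261991,  0.05407376, -0.02728016]), 'gripper_force': 0.0, 'grip_width': 0.08712315693155023}
```

View pics/top0.png

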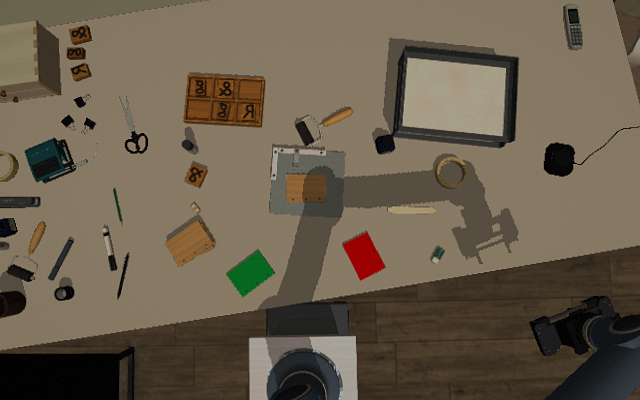

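View pics/scene0.png

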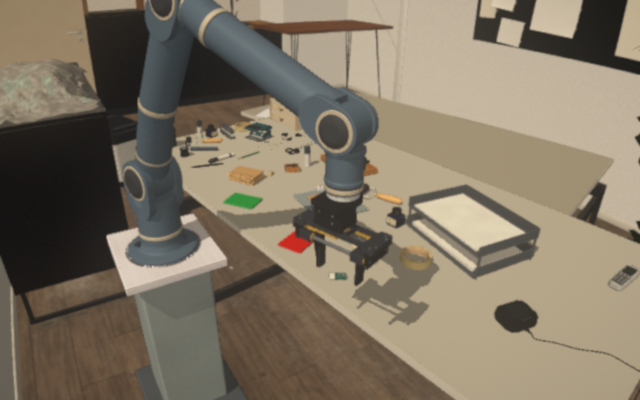

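The top view shows the jig at about (307,181) with the cover at (307,188). The folder spans (388–438, 210), the tape is at (450,171) and the eraser at (437,254). The scene view is mostly blocked by the arm.

Run:
```python
from h import *
import pickle
c=pickle.load(open('top.pkl','rb'))
print(ray(c,[(388,210),(438,210),(412,210)],0.003).round(3))
print(ray(c,[(272,145),(344,151),(342,217),(269,213)],0.009).round(3))
print(ray(c,[(450,171),(385,144),(437,254),(363,255),(310,130)],0.02).round(3))
p=np.array([.22,-.638,.24]);print(R.from_rotvec(env.sense()['ee_rot']).as_matrix().round(3))
c=cv2.imread('pics/top0.png')[120:280,240:480];cv2.imwrite('pics/crop.png',cv2.resize(c,None,fx=3.3,fy=3.3,interpolation=2))
```

```text
[[ 0.521 -0.268  0.003]
 [ 0.518 -0.421  0.003]
 [ 0.519 -0.341  0.003]]
[[ 0.727  0.082  0.009]
 [ 0.704 -0.138  0.009]
 [ 0.502 -0.127  0.009]
 [ 0.518  0.093  0.009]]
[[ 0.634 -0.458  0.02 ]
 [ 0.721 -0.264  0.02 ]
 [ 0.385 -0.407  0.02 ]
 [ 0.387 -0.186  0.02 ]
 [ 0.769 -0.035  0.02 ]]
[[ 0.945  0.326 -0.001]
 [ 0.326 -0.945  0.002]
 [-0.    -0.002 -1.   ]]
```

View pics/crop.png

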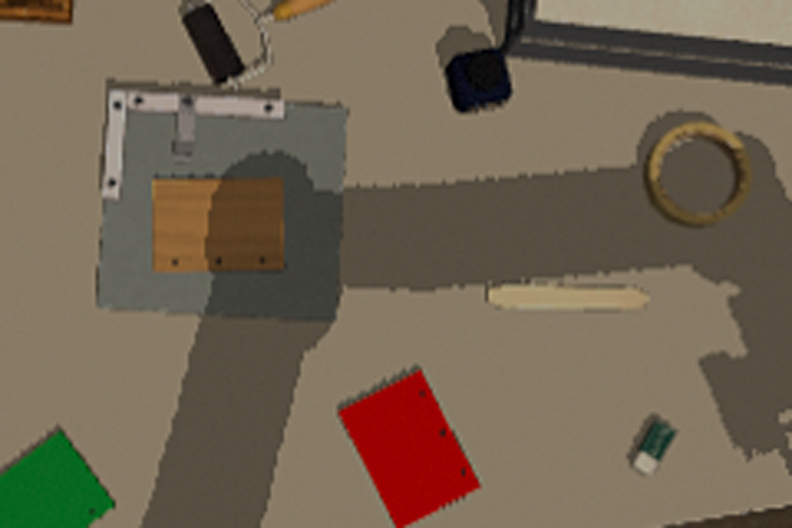

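The enlarged crop confirms the layout: fences on the far and left sides, clip at crop (183,130), cover at crop (218,225), folder at crop (487–650,297). I'll move above the folder.

>>> drive_tool(xyz=[[1.9,-0.9,0],[1.9,-0.9,0],[1.9,-0.9,0],[1.9,-0.9,0],[1.9,-0.9,0],[1.9,-0.9,0],[1.9,-0.9,0],[1.9,-0.9,0],[1.9,-0.9,0],[1.9,-0.9,0],[1.9,-0.9,0],[1.9,-0.9,0],[1.9,-0.9,0],[1.9,-0.9,0],[1.9,-0.9,0],[1.9,-0.9,0],[1.9,-0.9,0],[1.9,-0.9,0],[1.9,-0.9,0],[1.9,-0.9,0]], delta_rot=[[0,0,0],[0,0,0],[0,0,0],[0,0,0],[0,0,0],[0,0,0],[0,0,0],[0,0,0],[0,0,0],[0,0,0],[0,0,0],[0,0,0],[0,0,0],[0,0,0],[0,0,0],[0,0,0],[0,0,0],[0,0,0],[0,0,0],[0,0,0]], grip=[1,1,1,1,1,1,1,1,1,1,1,1,1,1,1,1,1,1,1,1])

```text
time_s: 2.1
eef_pos: [0.5208, -0.3434, 0.239]
ee_rot: [-3.098, -0.519, 0.001]
wrist_force: [0.9, 0.5, -0.3]
grip_width: 0.0872
gripper_force: 0.0
```

>>> drive_tool(xyz=[[0,0,0],[0,0,0],[0,0,0],[0,0,0],[0,0,0],[0,0,0],[0,0,0],[0,0,0],[0,0,0],[0,0,0],[0,0,0]], delta_rot=[[0,0,-7],[0,0,-7],[0,0,-7],[0,0,-7],[0,0,-7],[0,0,-7],[0,0,-7],[0,0,-7],[0,0,-7],[0,0,-7],[0,0,0]], grip=[1,1,1,1,1,1,1,1,1,1,1])

```text
time_s: 3.2
eef_pos: [0.5202, -0.3442, 0.239]
ee_rot: [-2.24, -2.201, -0.0]
wrist_force: [0.5, -0.3, -0.3]
grip_width: 0.0866
gripper_force: 0.0
```

Run:
```python
from h import *
import pickle
c=cam('wrist');save(c,'w1.png');pickle.dump(c,open('w1.pkl','wb'));print({k:v for k,v in c.items() if k!='frame'})
s=env.sense();print(s)
```

```text
{'fovy': 66.20670256339791, 'cx': 313.1031117635084, 'cy': 193.85636645092032, 'k1': -0.05066673128773887, 'hand_eye': array([[-1.80487059e-04,  9.70672663e-01,  2.40404966e-01,
         6.58682299e-02],
       [ 9.99999971e-01,  1.37541053e-04,  1.95419067e-04,
         1.81759288e-03],
       [ 1.56622394e-04,  2.40404995e-01, -9.70672661e-01,
        -1.45627838e-01],
       [ 0.00000000e+00,  0.00000000e+00,  0.00000000e+00,
         1.00000000e+00]]), 'pose': array([[ 9.99840886e-01,  1.70691936e-02,  5.18117871e-03,
         5.23262443e-01],
       [-1.78133983e-02,  9.70721935e-01,  2.39544583e-01,
        -2.78488699e-01],
       [-9.40650965e-04, -2.39598762e-01,  9.70871541e-01,
         3.84653508e-01],
       [ 0.00000000e+00,  0.00000000e+00,  0.00000000e+00,
         1.00000000e+00]])}
{'time_s': 3.25, 'joints': array([ 0.83254691,  0.42114032, -0.42942734,  1.64344212,  0.18994763,
        1.1192937 ,  0.33292005]), 'joint_vel': array([-0.01029536, -0.00341491,  0.01024838, -0.00082004, -0.00149867,
       -0.00099124, -0.0122679 ]), 'joint_efforts': array([ 9.75985173e-02, -4.56801867e+01, -4.15632337e+00, -2.29516143e+01,
       -2.98141781e-02,  6.83488464e-02,  1.49838896e-01]), 'eef_pos': array([ 0.52026819, -0.34426521,  0.23911719]), 'ee_rot': array([-2.24292827e+00, -2.19861410e+00, -7.33799971e-05]), 'wrist_force': array([-0.47313357,  0.73068843, -0.08651295]), 'wrist_torque': array([-0.01387814, -0.10584107, -0.00363118]), 'gripper_force': 0.0, 'grip_width': 0.08701850535782701}
```

View pics/w1.png

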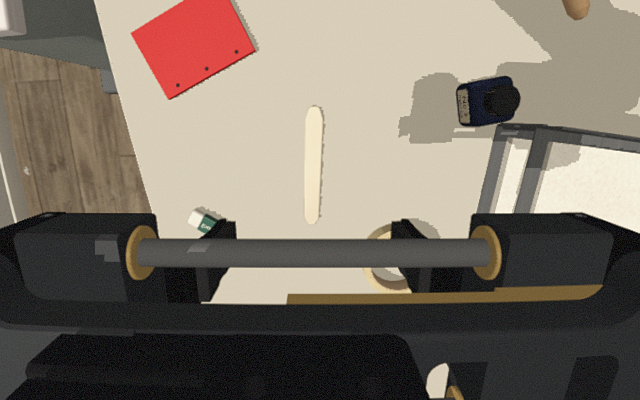

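The folder lies at (305–322, 105–223) in the wrist view, with the tape and eraser near the fingers. I'll measure the folder and look at the jig in the same frame of reference.

Run:
```python
from h import *
import pickle
c=pickle.load(open('w1.pkl','rb'));f=c['frame'].astype(int)
print(f[160,312],f[160,260])
lum=f.sum(2);m=np.zeros(lum.shape,np.uint8);m[95:232,285:345]=((f[:,:,2]>0)&(lum>lum[160,260]+ (lum[160,312]-lum[160,260])//2))[95:232,285:345]
n,l,st,ce=cv2.connectedComponentsWithStats(m);i=1+st[1:,4].argmax();print(st[i])
cn=max(cv2.findContours((l==i).astype(np.uint8),0,1)[0],key=len)[:,0].astype(float)
p=ray(c,cn,0.005)[:,:2];print(cv2.minAreaRect((p*1000).astype(np.float32)),p.min(0),p.max(0))
```

```text
[243 232 201] [216 206 185]
[ 304  107   18  117 1691]
((520.3373413085938, -338.2247619628906), (146.39710998535156, 19.800107955932617), 87.39259338378906) [ 0.50966108 -0.41135528] [ 0.53244213 -0.26512933]
```

>>> drive_tool(xyz=[[0.6,0,0],[0,0,2],[0,0,2],[0,0,2],[0,0,2],[0,0,2],[0,0,2],[0,0,2],[0,0,2],[0,0,2],[0,0,2],[0,0,0.5],[0,0,0.5],[0,0,0]], delta_rot=[[0,0,1.6],[0,0,0],[0,0,0],[0,0,0],[0,0,0],[0,0,0],[0,0,0],[0,0,0],[0,0,0],[0,0,0],[0,0,0],[0,0,0],[0,0,0],[0,0,0]], grip=[0.6,0.6,0.6,0.6,0.6,0.6,0.6,0.6,0.6,0.6,0.6,0.6,0.6,0.6])

```text
time_s: 4.65
eef_pos: [0.5208, -0.3383, 0.0296]
ee_rot: [2.272, 2.17, -0.0]
wrist_force: [0.4, 0.2, 1.3]
grip_width: 0.0522
gripper_force: 0.0
```

>>> drive_tool(xyz=[[0,0,0.4],[0,0,0.3],[0,0,0.3],[0,0,0]], delta_rot=[[0,0,0],[0,0,0],[0,0,0],[0,0,0]], grip=[0.6,0.6,0.6,0.6])

```text
time_s: 5.05
eef_pos: [0.5204, -0.3382, 0.0193]
ee_rot: [-2.271, -2.17, 0.0]
wrist_force: [0.2, -0.1, -0.1]
grip_width: 0.0524
gripper_force: 0.0
```

>>> drive_tool(xyz=[[0,0,0.1],[0,0,0],[0,0,0],[0,0,0],[0,0,0],[0,0,0],[0,0,0],[0,0,0],[0,0,0],[0,0,0]], delta_rot=[[0,0,0],[0,0,0],[0,0,0],[0,0,0],[0,0,0],[0,0,0],[0,0,0],[0,0,0],[0,0,0],[0,0,0]], grip=[0.6,0.1,0.1,0.1,0.1,0.1,0.1,0.1,0.1,0.1], newtons=40)

```text
time_s: 6.05
eef_pos: [0.5207, -0.3382, 0.0186]
ee_rot: [2.271, 2.171, 0.0]
wrist_force: [-0.0, 0.0, 0.9]
grip_width: 0.0209
gripper_force: 40.0
```

>>> drive_tool(xyz=[[0,0,-0.5],[0,0,-1],[0,0,-2],[0,0,-2],[0,0,-2.5],[0,0,-2.5],[0,0,-2.5],[0,0,-2.5],[0,0,-2.5],[0,0,-2]], delta_rot=[[0,0,0],[0,0,0],[0,0,0],[0,0,0],[0,0,0],[0,0,0],[0,0,0],[0,0,0],[0,0,0],[0,0,0]], grip=[0.1,0.1,0.1,0.1,0.1,0.1,0.1,0.1,0.1,0.1])

```text
time_s: 7.05
eef_pos: [0.521, -0.3382, 0.2212]
ee_rot: [2.269, 2.169, 0.001]
wrist_force: [0.2, 0.6, -0.2]
grip_width: 0.0206
gripper_force: 40.0
```

>>> drive_tool(xyz=[[0,0,0],[0,0,0],[0,0,0],[0,0,0],[0,0,0],[0,0,0],[0,0,0],[0,0,0],[0,0,0],[0,0,0],[0,0,0],[0,0,0],[0,0,0],[0,0,0],[0,0,0],[0,0,0]], delta_rot=[[0,0,3],[0,0,6],[0,0,6],[0,0,6],[0,0,6],[0,0,6],[0,0,6],[0,0,6],[0,0,6],[0,0,6],[0,0,6],[0,0,6],[0,0,6],[0,0,6],[0,0,6],[0,0,5]], grip=[0.1,0.1,0.1,0.1,0.1,0.1,0.1,0.1,0.1,0.1,0.1,0.1,0.1,0.1,0.1,0.1])

```text
time_s: 8.65
eef_pos: [0.5207, -0.3379, 0.2195]
ee_rot: [3.139, -0.131, 0.002]
wrist_force: [0.7, 0.2, -0.9]
grip_width: 0.0204
gripper_force: 40.0
```

>>> drive_tool(xyz=[[-0.3,-1,0],[-0.5,-1.5,0],[-0.5,-1.7,0],[-0.5,-1.7,0],[-0.5,-1.7,0],[-0.5,-1.7,0],[-0.5,-1.7,0],[-0.5,-1.7,0],[-0.5,-1.7,0],[-0.5,-1.7,0],[-0.5,-1.7,0],[-0.5,-1.7,0],[-0.5,-1.7,0],[-0.5,-1.7,0],[-0.5,-1.7,0],[-0.5,-1.7,0],[-0.5,-1.7,0],[-0.5,-1.7,0],[-0.5,-1.5,0],[0,0,0]], delta_rot=[[0,0,0],[0,0,0],[0,0,0],[0,0,0],[0,0,0],[0,0,0],[0,0,0],[0,0,0],[0,0,0],[0,0,0],[0,0,0],[0,0,0],[0,0,0],[0,0,0],[0,0,0],[0,0,0],[0,0,0],[0,0,0],[0,0,0],[0,0,0]], grip=[0.1,0.1,0.1,0.1,0.1,0.1,0.1,0.1,0.1,0.1,0.1,0.1,0.1,0.1,0.1,0.1,0.1,0.1,0.1,0.1])

```text
time_s: 10.65
eef_pos: [0.4522, -0.0173, 0.2187]
ee_rot: [-3.139, 0.119, -0.0]
wrist_force: [0.0, -0.5, -0.0]
grip_width: 0.0208
gripper_force: 40.0
```

Run:
```python
from h import *
import pickle
c=cam('wrist');save(c,'w2.png');pickle.dump(c,open('w2.pkl','wb'))
s=env.sense();print(s['joints'],s['eef_pos'],s['wrist_force'],R.from_rotvec(s['ee_rot']).as_matrix().round(4))
```

```text
[ 0.19755746  0.14242085 -0.27368248  2.04895334  0.04745538  0.95560191
 -1.74936302] [ 0.45261172 -0.01882941  0.21866847] [ 0.17699792 -0.07768206 -0.63149939] [[ 9.97e-01 -7.76e-02  4.00e-04]
 [-7.76e-02 -9.97e-01 -3.00e-04]
 [ 4.00e-04  3.00e-04 -1.00e+00]]
```

View pics/w2.png

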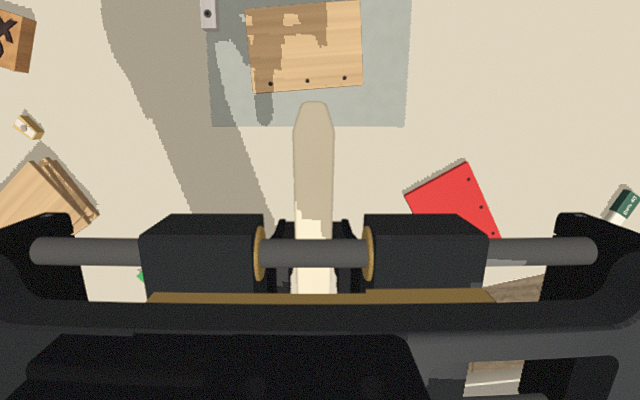

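The wrist view shows the folder tip at (313,101), the cover's near corners at (256,94) and (361,86), the base's near corners at (211,126) and (405,127), and the short fence end at (208,15). I'll step forward to see the whole jig.

>>> drive_tool(xyz=[[1,0,0],[2,0,0],[2,0,0],[2,0,0],[1,0,0],[0,0,0],[0,0,0]], delta_rot=[[0,0,0],[0,0,0],[0,0,0],[0,0,0],[0,0,0],[0,0,0],[0,0,0]], grip=[0.1,0.1,0.1,0.1,0.1,0.1,0.1])

```text
time_s: 11.4
eef_pos: [0.5321, -0.0266, 0.2181]
ee_rot: [3.139, -0.127, -0.002]
wrist_force: [-0.2, 0.3, 0.3]
grip_width: 0.0207
gripper_force: 40.0
```

Run:
```python
from h import *
import pickle
c=cam('wrist');pickle.dump(c,open('w3.pkl','wb'));save(c,'w3.png')
print(env.sense()['eef_pos'])
cv2.imwrite('pics/w3c.png',cv2.resize(c['frame'][0:240,160:460,::-1],None,fx=2.5,fy=2.5,interpolation=2))
```

```text
[ 0.53187127 -0.02640513  0.21829851]
```

View pics/w3c.png

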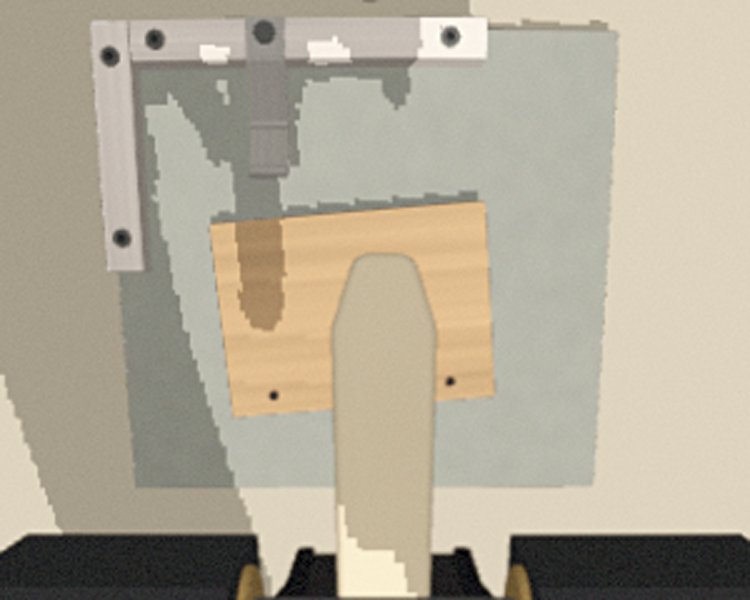

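The enlarged view shows these crop pixels. Base corners: (617,31), (593,486), (136,488). Fence tops: the long fence's inner edge at row ~60 and the short one's at (130,62)–(144,270). Cover corners: (210,224), (485,202), (494,396), (233,416). Folder tip: (385,254).

Run:
```python
from h import *
import pickle
c=pickle.load(open('w3.pkl','rb'))
def q(l,z): return ray(c,np.array(l)/2.5-0.3+[160,0],z)[:,:2]
b=q([(617,31),(593,486),(136,488)],.009)
f=q([(487,59),(130,61),(144,270)],.023)
cv=q([(210,224),(485,202),(494,396),(233,416)],.017)
print('base',b.round(4),np.linalg.norm(np.diff(b,axis=0),axis=1))
d=b[1]-b[2];print('yaw from near edge',np.degrees(np.arctan2(d[0],-d[1])));d=b[0]-b[1];print('yaw from right',np.degrees(np.arctan2(d[1],d[0])))
print('fence',f.round(4),np.linalg.norm(np.diff(f,axis=0),axis=1));d=f[0]-f[1];print('yaw',np.degrees(np.arctan2(d[0],-d[1])));d=f[1]-f[2];print(np.degrees(np.arctan2(d[1],d[0])))
print('cover',cv.round(4),np.linalg.norm(cv-np.roll(cv,1,0),axis=1));d=cv[1]-cv[0];print('yaw far',np.degrees(np.arctan2(d[0],-d[1])));d=cv[2]-cv[3];print('near',np.degrees(np.arctan2(d[0],-d[1])))
print('folder tip z.20',q([(385,254)],.2036),'sides',q([(333,340),(435,340),(340,480),(432,480)],.2036))
y=-4.5;r=np.array([[np.cos(np.radians(y)),-np.sin(np.radians(y))],[np.sin(np.radians(y)),np.cos(np.radians(y))]])
print('cover in corner frame',((cv-f[1])@r).round(4),'base',((b-f[1])@r).round(4))
```

```text
base [[ 0.701  -0.1389]
 [ 0.5027 -0.1241]
 [ 0.5194  0.0943]] [0.19888106 0.21896458]
yaw from near edge -4.38201856688258
yaw from right -4.278016451951757
fence [[ 0.69   -0.0811]
 [ 0.7018  0.0647]
 [ 0.6184  0.0708]] [0.14625331 0.08364434]
yaw -4.650183917783929
-4.195337113904092
cover [[ 0.6354  0.0411]
 [ 0.6346 -0.0779]
 [ 0.5507 -0.0777]
 [ 0.5512  0.0415]] [0.08418564 0.11904835 0.08397904 0.1191921 ]
yaw far -0.35043931288141056
near -0.25100528871931505
folder tip z.20 [[ 0.60717049 -0.03222897]] sides [[ 0.59101064 -0.02018702]
 [ 0.58931293 -0.04111291]
 [ 0.56137495 -0.0188368 ]
 [ 0.55977613 -0.03853348]]
cover in corner frame [[-0.0644 -0.0287]
 [-0.0558 -0.1475]
 [-0.1395 -0.1538]
 [-0.1484 -0.0349]] base [[ 0.0152 -0.2031]
 [-0.1837 -0.2038]
 [-0.1842  0.0151]]
```

>>> drive_tool(xyz=[[-1,-0.4,0],[-2,-0.6,0],[-2,-0.6,0],[-1.5,-0.5,0],[-0.8,-0.3,0],[0,0,2],[0,0,2],[0,0,2],[0,0,2],[0,0,2],[0,0,2],[0,0,2],[0,0,2],[0,0,1],[0,0,0.5],[0,0,0.5],[0,0,0],[0,0,0]], delta_rot=[[0,0,0],[0,0,0],[0,0,0],[0,0,0],[0,0,0],[0,0,0],[0,0,0],[0,0,0],[0,0,0],[0,0,0],[0,0,0],[0,0,0],[0,0,0],[0,0,0],[0,0,0],[0,0,0],[0,0,0],[0,0,0]], grip=[0.1,0.1,0.1,0.1,0.1,0.1,0.1,0.1,0.1,0.1,0.1,0.1,0.1,0.1,0.1,0.1,0.1,0.1])

```text
time_s: 13.25
eef_pos: [0.4623, 0.0036, 0.0391]
ee_rot: [-3.139, 0.126, -0.002]
wrist_force: [0.4, -0.0, -0.5]
grip_width: 0.0205
gripper_force: 40.0
```

```bash
cat >> h.py <<'E'
C=np.array([.7018,.0647]);a=np.radians(-4.35);RJ=np.array([[np.cos(a),-np.sin(a)],[np.sin(a),np.cos(a)]])
def st():
    s=env.sense();M=R.from_rotvec(s['ee_rot']).as_matrix();w=np.array(s['wrist_force'])
    print('t',round(s['time_s'],2),'tcp jig',((s['eef_pos'][:2]-C)@RJ).round(4),'z',s['eef_pos'][2].round(4),'head',np.degrees(np.arctan2(M[1,0],M[0,0])).round(2),'F jig',(w[:2]@RJ).round(1),w[2].round(1),'tilt',M[2,:2].round(4))
    return s
E
python3 -c "
from h import *
st()"
```

```text
t 13.25 tcp jig [-0.2342 -0.0791] z 0.0391 head -4.59 F jig [0.4 0. ] -0.5 tilt [ 0.0012 -0.0001]
```

>>> drive_tool(xyz=[[0,0,0.5],[0,0,0.45],[0,0,0],[0.3,0,0],[0.3,0,0],[0.3,0,0],[0.3,0,0],[0.2,0,0],[0.2,0,0],[0.2,0,0],[0.2,0,0],[0.2,0,0],[0.2,0,0],[0.2,0,0],[0.1,0,0],[0,0,0]], delta_rot=[[0,0,0],[0,0,0],[0,0,0],[0,0,0],[0,0,0],[0,0,0],[0,0,0],[0,0,0],[0,0,0],[0,0,0],[0,0,0],[0,0,0],[0,0,0],[0,0,0],[0,0,0],[0,0,0]], grip=[0.1,0.1,0.1,0.1,0.1,0.1,0.1,0.1,0.1,0.1,0.1,0.1,0.1,0.1,0.1,0.1])

```text
time_s: 14.85
eef_pos: [0.4891, 0.0014, 0.0291]
ee_rot: [3.139, -0.126, 0.001]
wrist_force: [0.4, -0.4, 0.1]
grip_width: 0.0209
gripper_force: 40.0
```

```bash
python3 -c "
from h import *
import pickle
st()
c=cam('wrist');pickle.dump(c,open('w4.pkl','wb'));save(c,'w4.png')
cv2.imwrite('pics/w4s.png',c['frame'][:,:,::-1])
"
```

```text
t 14.85 tcp jig [-0.2073 -0.0793] z 0.0291 head -4.59 F jig [ 0.4 -0.4] 0.1 tilt [ 0.0005 -0.    ]
```

View pics/w4.png

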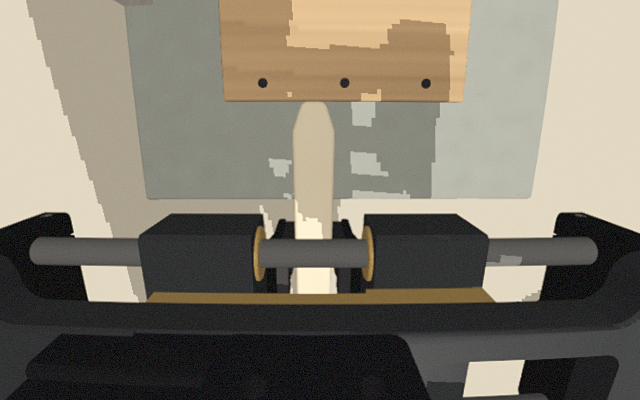

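The cover's near edge now runs level along row 101, parallel to the base edge at row 198, so it is square. I'll shift left in line with the clip and keep pushing.

>>> drive_tool(xyz=[[-0.4,0,0],[0,-0.7,-0.05],[0,-0.7,0],[0.4,0,0],[0.2,0,0],[0.2,0,0],[0.2,0,0],[0.2,0,0],[0.2,0,0],[0.2,0,0],[0.2,0,0],[0.2,0,0],[0.1,0,0],[0.1,0,0],[0.1,0,0]], delta_rot=[[0,0,0],[0,0,0],[0,0,0],[0,0,0],[0,0,0],[0,0,0],[0,0,0],[0,0,0],[0,0,0],[0,0,0],[0,0,0],[0,0,0],[0,0,0],[0,0,0],[0,0,0]], grip=[0.1,0.1,0.1,0.1,0.1,0.1,0.1,0.1,0.1,0.1,0.1,0.1,0.1,0.1,0.1])

```text
time_s: 16.4
eef_pos: [0.5072, 0.0136, 0.0291]
ee_rot: [3.138, -0.126, -0.005]
wrist_force: [-5.0, -0.3, -0.2]
grip_width: 0.0206
gripper_force: 40.0
```

```bash
python3 -c "
from h import *
st()"
```

```text
t 16.4 tcp jig [-0.1902 -0.0657] z 0.0291 head -4.6 F jig [-5.  -0.7] -0.2 tilt [-0.0034  0.0009]
```

>>> drive_tool(xyz=[[0.1,0,0],[0.1,0,0],[0.1,0,0],[0.1,0,0],[0.1,0,0],[0.1,0,0]], delta_rot=[[0,0,0],[0,0,0],[0,0,0],[0,0,0],[0,0,0],[0,0,0]], grip=[0.1,0.1,0.1,0.1,0.1,0.1])

```text
time_s: 17.0
eef_pos: [0.5103, 0.0127, 0.0283]
ee_rot: [3.137, -0.127, -0.015]
wrist_force: [-9.5, -1.3, 1.3]
grip_width: 0.0207
gripper_force: 40.1
```

>>> drive_tool(xyz=[[0.1,0,0],[0.1,0,0],[0.1,0,0],[0.1,0,0],[0.1,0,0],[0.1,0,0]], delta_rot=[[0,0,0],[0,0,0],[0,0,0],[0,0,0],[0,0,0],[0,0,0]], grip=[0.1,0.1,0.1,0.1,0.1,0.1])

```text
time_s: 17.6
eef_pos: [0.5202, 0.0128, 0.0293]
ee_rot: [3.139, -0.126, -0.002]
wrist_force: [-4.9, 0.2, -0.2]
grip_width: 0.0206
gripper_force: 40.0
```

```bash
python3 -c "
from h import *
st()"
```

```text
t 17.6 tcp jig [-0.1772 -0.0656] z 0.0293 head -4.6 F jig [-4.9 -0.1] -0.2 tilt [-0.0014  0.0004]
```

>>> drive_tool(xyz=[[0.1,0,0],[0.1,0,0],[0.1,0,0],[0.1,0,0],[0.1,0,0],[0.1,0,0],[0.1,0,0],[0.1,0,0],[0.1,0,0],[0.1,0,0],[0.1,0,0],[0.1,0,0],[0.1,0,0]], delta_rot=[[0,0,0],[0,0,0],[0,0,0],[0,0,0],[0,0,0],[0,0,0],[0,0,0],[0,0,0],[0,0,0],[0,0,0],[0,0,0],[0,0,0],[0,0,0]], grip=[0.1,0.1,0.1,0.1,0.1,0.1,0.1,0.1,0.1,0.1,0.1,0.1,0.1])

```text
time_s: 18.9
eef_pos: [0.5338, 0.0119, 0.0296]
ee_rot: [3.139, -0.126, 0.0]
wrist_force: [-4.3, -0.2, -0.5]
grip_width: 0.0207
gripper_force: 40.0
```

>>> drive_tool(xyz=[[0.1,0,0],[0.1,0,0],[0.05,0,0]], delta_rot=[[0,0,0],[0,0,0],[0,0,0]], grip=[0.1,0.1,0.1])

```text
time_s: 19.2
eef_pos: [0.5356, 0.0115, 0.0294]
ee_rot: [3.139, -0.126, -0.002]
wrist_force: [-6.1, -0.8, 0.2]
grip_width: 0.0205
gripper_force: 40.0
```

```bash
python3 -c "
from h import *
st()"
```

```text
t 19.2 tcp jig [-0.1617 -0.0657] z 0.0294 head -4.6 F jig [-6.  -1.3] 0.2 tilt [-0.0015  0.0005]
```

>>> drive_tool(xyz=[[0.05,0,0],[0.05,0,0],[0.05,0,0],[0.05,0,0]], delta_rot=[[0,0,0],[0,0,0],[0,0,0],[0,0,0]], grip=[0.1,0.1,0.1,0.1])

```text
time_s: 19.6
eef_pos: [0.5359, 0.0112, 0.0289]
ee_rot: [3.138, -0.126, -0.008]
wrist_force: [-8.9, -0.3, 1.5]
grip_width: 0.021
gripper_force: 40.0
```

>>> drive_tool(xyz=[[0.05,0,0],[0.05,0,0],[0,0,0]], delta_rot=[[0,0,0],[0,0,0],[0,0,0]], grip=[0.1,0.1,0.1])

```text
time_s: 19.9
eef_pos: [0.536, 0.011, 0.0286]
ee_rot: [3.138, -0.126, -0.011]
wrist_force: [-9.4, -0.3, 0.7]
grip_width: 0.0205
gripper_force: 40.1
```

>>> drive_tool(xyz=[[0.05,0,0],[0.05,0,0],[0.05,0,0],[0,0,0],[0,0,0],[0,0,0],[0,0,0],[0,0,0]], delta_rot=[[0,0,0],[0,0,0],[0,0,0],[0,0,0],[0,0,0],[0,0,0],[0,0,0],[0,0,0]], grip=[0.1,0.1,0.1,0.1,0.1,0.1,0.1,0.1])

```text
time_s: 20.7
eef_pos: [0.5362, 0.0106, 0.0283]
ee_rot: [3.137, -0.127, -0.015]
wrist_force: [-11.6, 0.2, 0.8]
grip_width: 0.0208
gripper_force: 40.1
```

```bash
python3 -c "
from h import *
import pickle
st()
c=cam('wrist');pickle.dump(c,open('w5.pkl','wb'));save(c,'w5.png')
"
```

```text
t 20.7 tcp jig [-0.161  -0.0665] z 0.0283 head -4.63 F jig [-11.5  -0.7] 0.8 tilt [-0.0094  0.0023]
```

View pics/w5.png

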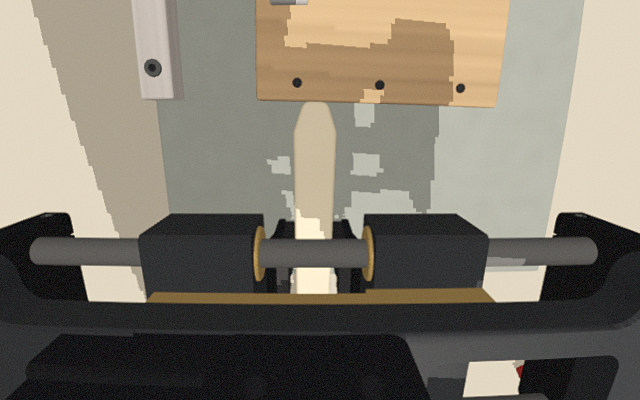

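The near edge now slopes from (257,98) to (495,107), so the cover seems slightly askew with its right end back. I'll quantify it.

```bash
python3 -c "
from h import *
import pickle
for n,l in (('w4',[(225,101),(462,102)]),('w5',[(257,98.5),(495,107)])):
  c=pickle.load(open(n+'.pkl','rb'));f=c['frame'].astype(int)
  # refine edge rows: bright wood (r-b large) column-wise
  m=(f[:,:,0]-f[:,:,2])>45
  pts=[]
  for u in list(range(l[0][0]+6,290,2))+list(range(345,l[1][0]-6,2)):
    v=int(round(np.interp(u,[l[0][0],l[1][0]],[l[0][1],l[1][1]])))
    k=[r for r in range(v-8,v+8) if m[r,u]]
    if k: pts.append((u,max(k)+.5))
  p=(ray(c,pts,.017)[:,:2]-C)@RJ
  b=np.polyfit(p[:,1],p[:,0],1);r=p[:,0]-np.polyval(b,p[:,1]);k=abs(r)<.001;b=np.polyfit(p[k,1],p[k,0],1)
  print(n,len(pts),k.sum(),'slope deg',np.degrees(np.arctan(-b[0])),'x near edge at y -30,-66,-150',np.polyval(b,[-.03,-.066,-.15]), (ray(c,l,.017)[:,:2]-C)@RJ)
"
```

```text
w4 86 86 slope deg -0.43703931574649096 x near edge at y -30,-66,-150 [-0.13145087 -0.13172548 -0.13236622] [[-0.13164981 -0.03507773]
 [-0.13228661 -0.15346307]]
w5 86 86 slope deg -1.7890313101686883 x near edge at y -30,-66,-150 [-0.08466979 -0.08579423 -0.08841794] [[-0.08447647 -0.03865459]
 [-0.0883879  -0.15736915]]
```

>>> drive_tool(xyz=[[-0.5,0,0],[-0.6,0,0],[0,0,0],[0,0.7,0],[0,0.7,0],[0,0.7,0],[0,0,0],[0.2,0,0],[0.2,0,0],[0.1,0,0],[0,0,0]], delta_rot=[[0,0,0],[0,0,0],[0,0,0],[0,0,-0.2],[0,0,0],[0,0,0],[0,0,0],[0,0,0],[0,0,0],[0,0,0],[0,0,0]], grip=[0.1,0.1,0.1,0.1,0.1,0.1,0.1,0.1,0.1,0.1,0.1])

```text
time_s: 21.85
eef_pos: [0.5333, -0.0088, 0.0295]
ee_rot: [-3.139, 0.119, -0.0]
wrist_force: [-0.2, 0.4, -0.0]
grip_width: 0.0205
gripper_force: 40.0
```

```bash
python3 -c "
from h import *
st()"
```

```text
t 21.85 tcp jig [-0.1624 -0.0861] z 0.0295 head -4.36 F jig [-0.2  0.4] -0.0 tilt [ 0.0001 -0.0001]
```

>>> drive_tool(xyz=[[0.1,0,0],[0.05,0,0],[0.05,0,0],[0.05,0,0],[0.05,0,0]], delta_rot=[[0,0,0],[0,0,0],[0,0,0],[0,0,0],[0,0,0]], grip=[0.1,0.1,0.1,0.1,0.1])

```text
time_s: 22.35
eef_pos: [0.5347, -0.0097, 0.0291]
ee_rot: [3.139, -0.121, -0.005]
wrist_force: [-4.3, -0.4, 0.5]
grip_width: 0.0207
gripper_force: 40.0
```

>>> drive_tool(xyz=[[0.05,0,0],[0.05,0,0],[0.05,0,0],[0,0,0]], delta_rot=[[0,0,0],[0,0,0],[0,0,0],[0,0,0]], grip=[0.1,0.1,0.1,0.1])

```text
time_s: 22.75
eef_pos: [0.535, -0.01, 0.0288]
ee_rot: [3.138, -0.121, -0.009]
wrist_force: [-5.6, -0.7, -0.4]
grip_width: 0.0208
gripper_force: 40.0
```

>>> drive_tool(xyz=[[0.05,0,0],[0.05,0,0],[0.05,0,0],[0,0,0]], delta_rot=[[0,0,0],[0,0,0],[0,0,0],[0,0,0]], grip=[0.1,0.1,0.1,0.1])

```text
time_s: 23.15
eef_pos: [0.5351, -0.0101, 0.0284]
ee_rot: [3.138, -0.121, -0.013]
wrist_force: [-7.4, -0.7, 1.1]
grip_width: 0.021
gripper_force: 40.0
```

```bash
cat >> h.py <<'E'
def near(c,ends,z=.017):
    f=c['frame'].astype(int);m=(f[:,:,0]-f[:,:,2])>45;pts=[];(u0,v0),(u1,v1)=ends
    for u in list(range(u0+6,290,2))+list(range(345,u1-6,2)):
        v=int(round(np.interp(u,[u0,u1],[v0,v1])));k=[r for r in range(v-9,v+9) if m[r,u]]
        if k: pts.append((u,max(k)+.5))
    p=(ray(c,pts,z)[:,:2]-C)@RJ
    for i in range(2):
        b=np.polyfit(p[:,1],p[:,0],1);p=p[abs(p[:,0]-np.polyval(b,p[:,1]))<.001]
    print('n',len(p),'slope deg',np.degrees(np.arctan(-b[0])).round(2),'x at -.03,-.09,-.15',np.polyval(b,[-.03,-.09,-.15]).round(4))
E
python3 -c "
from h import *
import pickle
st()
c=cam('wrist');pickle.dump(c,open('w6.pkl','wb'));save(c,'w6.png')
f=c['frame'].astype(int);m=(f[:,:,0]-f[:,:,2])>45
for r in (60,80,90): 
  k=np.where(m[r])[0];print(r,k.min(),k.max())
near(c,[(230,102),(450,105)])
"
```

```text
t 23.15 tcp jig [-0.1606 -0.0872] z 0.0284 head -4.41 F jig [-7.3 -1.2] 1.1 tilt [-0.0084  0.0019]
60 216 463
80 218 461
90 218 460
n 77 slope deg -0.12 x at -.03,-.09,-.15 [-0.0852 -0.0854 -0.0855]
```

The cover is now square (slope −0.1°, near edge at −85.4 mm). I'll press harder and hold.

>>> drive_tool(xyz=[[0.05,0,-0.05],[0.05,0,0],[0.05,0,0],[0.05,0,0],[0,0,0],[0,0,0]], delta_rot=[[0,0,0],[0,0,0],[0,0,0],[0,0,0],[0,0,0],[0,0,0]], grip=[0.1,0.1,0.1,0.1,0.1,0.1])

```text
time_s: 23.8
eef_pos: [0.5352, -0.0102, 0.0283]
ee_rot: [3.137, -0.121, -0.02]
wrist_force: [-10.4, -1.1, 0.7]
grip_width: 0.0205
gripper_force: 40.0
```

>>> drive_tool(xyz=[[0.05,0,0],[0.05,0,0],[0,0,0],[0,0,0],[0,0,0],[0,0,0],[0,0,0],[0,0,0]], delta_rot=[[0,0,0],[0,0,0],[0,0,0],[0,0,0],[0,0,0],[0,0,0],[0,0,0],[0,0,0]], grip=[0.1,0.1,0.1,0.1,0.1,0.1,0.1,0.1])

```text
time_s: 24.6
eef_pos: [0.5353, -0.0103, 0.0281]
ee_rot: [3.137, -0.121, -0.022]
wrist_force: [-11.6, 1.3, 0.6]
grip_width: 0.0207
gripper_force: 40.0
```

```bash
python3 -c "
from h import *
st()
c=cam('wrist')
near(c,[(230,102),(450,105)])
"
```

```text
t 24.6 tcp jig [-0.1603 -0.0874] z 0.0281 head -4.4 F jig [-11.7   0.4] 0.6 tilt [-0.0142  0.0026]
n 77 slope deg 0.0 x at -.03,-.09,-.15 [-0.0853 -0.0853 -0.0853]
```

Step 1 is seated at about 11.6 N and square. I'll retreat, rotate, and go to the cover's right side.

>>> drive_tool(xyz=[[-0.7,0,0],[-1,0,0],[-1,0,0],[0,0,-1],[0,0,-2],[0,0,-2],[0,0,-2],[0,0,-1],[0,0,0]], delta_rot=[[0,0,0],[0,0,0],[0,0,0],[0,0,0],[0,0,0],[0,0,0],[0,0,0],[0,0,0],[0,0,0]], grip=[0.1,0.1,0.1,0.1,0.1,0.1,0.1,0.1,0.1])

```text
time_s: 25.55
eef_pos: [0.5168, -0.0077, 0.112]
ee_rot: [-3.139, 0.12, -0.008]
wrist_force: [1.0, 0.2, -0.1]
grip_width: 0.0206
gripper_force: 40.0
```

>>> drive_tool(xyz=[[0,0,0],[0,0,0],[0,0,0],[0,0,0],[0,0,0],[0,0,0],[0,0,0],[0,0,0],[0,0,0],[0,0,0],[0,0,0],[0,0,0],[0,0,0],[0,0,0],[0,0,0],[0,0,0],[0,0,0]], delta_rot=[[0,0,-3],[0,0,-6],[0,0,-6],[0,0,-6],[0,0,-6],[0,0,-6],[0,0,-6],[0,0,-6],[0,0,-6],[0,0,-6],[0,0,-6],[0,0,-6],[0,0,-6],[0,0,-6],[0,0,-6],[0,0,-3],[0,0,0]], grip=[0.1,0.1,0.1,0.1,0.1,0.1,0.1,0.1,0.1,0.1,0.1,0.1,0.1,0.1,0.1,0.1,0.1])

```text
time_s: 27.25
eef_pos: [0.5147, -0.0079, 0.1092]
ee_rot: [-2.304, -2.134, 0.001]
wrist_force: [0.3, -0.3, -0.0]
grip_width: 0.0206
gripper_force: 40.0
```

```bash
python3 -c "
from h import *
st()"
```

```text
t 27.25 tcp jig [-0.1811 -0.0865] z 0.1092 head 85.6 F jig [ 0.3 -0.3] -0.0 tilt [ 0.0005 -0.0014]
```

>>> drive_tool(xyz=[[-0.9,0.8,0],[-1.65,1.45,0],[-1.65,1.45,0],[-1.65,1.45,0],[-1.65,1.45,0],[-1.65,1.45,0],[-1.65,1.45,0],[-1.65,1.45,0],[-1.65,1.45,0],[-1.65,1.45,0],[-0.8,0.75,0],[0,0,2],[0,0,2],[0,0,2],[0,0,1],[0,0,0]], delta_rot=[[0,0,0],[0,0,0],[0,0,0],[0,0,0],[0,0,0],[0,0,0],[0,0,0],[0,0,0],[0,0,0],[0,0,0],[0,0,0],[0,0,0],[0,0,0],[0,0,0],[0,0,0],[0,0,0]], grip=[0.1,0.1,0.1,0.1,0.1,0.1,0.1,0.1,0.1,0.1,0.1,0.1,0.1,0.1,0.1,0.1])

```text
time_s: 28.85
eef_pos: [0.6469, -0.1838, 0.0383]
ee_rot: [-2.303, -2.133, 0.003]
wrist_force: [-0.5, 0.3, -0.1]
grip_width: 0.0206
gripper_force: 40.0
```

```bash
python3 -c "
from h import *
import pickle
st()
c=cam('wrist');pickle.dump(c,open('w7.pkl','wb'));save(c,'w7.png')"
```

```text
t 28.85 tcp jig [-0.0359 -0.252 ] z 0.0383 head 85.61 F jig [-0.5  0.3] -0.1 tilt [ 0.0004 -0.0033]
```

View pics/w7.png

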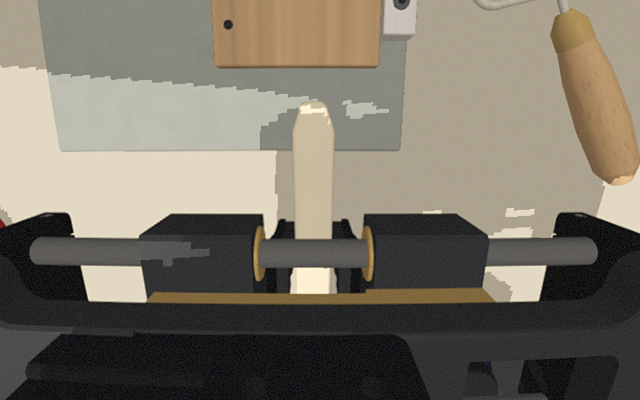

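The wrist view shows the folder aimed at the cover's right edge (row 67, columns 214–380), with the fence end at (400,20) and the roller handle off to the right. I'll descend and push along the fence.

>>> drive_tool(xyz=[[0,0,0.4],[0,0,0.4],[0,0,0],[0.4,0,0],[0.4,0,0],[0.4,0,0],[0.2,0,0],[0.2,0,0],[0.2,0,0],[0.1,0,0],[0.1,0,0],[0.1,0,0]], delta_rot=[[0,0,0],[0,0,0],[0,0,0],[0,0,0],[0,0,0],[0,0,0],[0,0,0],[0,0,0],[0,0,0],[0,0,0],[0,0,0],[0,0,0]], grip=[0.1,0.1,0.1,0.1,0.1,0.1,0.1,0.1,0.1,0.1,0.1,0.1])

```text
time_s: 30.1
eef_pos: [0.6494, -0.1651, 0.032]
ee_rot: [2.305, 2.132, -0.003]
wrist_force: [-0.5, -5.3, 0.8]
grip_width: 0.0207
gripper_force: 40.0
```

>>> drive_tool(xyz=[[0.15,0,0],[0.15,0,0],[0.15,0,0],[0.15,0,0],[0.15,0,0],[0.15,0,0],[0.15,0,0]], delta_rot=[[0,0,0],[0,0,0],[0,0,0],[0,0,0],[0,0,0],[0,0,0],[0,0,0]], grip=[0.1,0.1,0.1,0.1,0.1,0.1,0.1])

```text
time_s: 30.8
eef_pos: [0.6505, -0.1524, 0.0321]
ee_rot: [2.305, 2.135, -0.0]
wrist_force: [-0.8, -4.8, 0.6]
grip_width: 0.0209
gripper_force: 40.0
```

```bash
cat >> h.py <<'E'
def side(c,z=.017):
    # right edge of the cover seen from the right side: slope relative to jig x
    f=c['frame'].astype(int);m=(f[:,:,0]-f[:,:,2])>45;m[:,480:]=0;m[130:]=0;pts=[]
    k=np.where(m[60])[0];u0,u1=k.min(),k.max()
    for u in list(range(u0+8,288,2))+list(range(345,u1-8,2)):
        r=np.where(m[:,u])[0]
        if len(r): pts.append((u,r.max()+.5))
    p=(ray(c,pts,z)[:,:2]-C)@RJ
    for i in range(2):
        b=np.polyfit(p[:,0],p[:,1],1);p=p[abs(p[:,1]-np.polyval(b,p[:,0]))<.001]
    print('cols',u0,u1,'n',len(p),'slope deg',np.degrees(np.arctan(b[0])).round(2),'y at x -.08,0',np.polyval(b,[-.08,0]).round(4),'edge x at row60',((ray(c,[(u0,60),(u1,60)],z)[:,:2]-C)@RJ).round(4)[:,0])
E
python3 -c "
from h import *
import pickle
side(pickle.load(open('w7.pkl','rb')))
st();c=cam('wrist');save(c,'w8.png');side(c)"
```

```text
cols 214 378 n 46 slope deg -0.45 y at x -.08,0 [-0.1599 -0.1605] edge x at row60 [-0.0851 -0.001 ]
t 30.8 tcp jig [-0.0347 -0.2203] z 0.0321 head 85.62 F jig [-0.5 -4.8] 0.6 tilt [-0.  0.]
cols 208 378 n 49 slope deg -0.02 y at x -.08,0 [-0.146 -0.146] edge x at row60 [-0.0849 -0.001 ]
```

>>> drive_tool(xyz=[[0.15,0,0.03],[0.15,0,0.03],[0.15,0,0.03],[0.15,0,0.03],[0.15,0,0.03],[0.15,0,0],[0.15,0,0],[0.15,0,0],[0.15,0,0],[0.15,0,0],[0.15,0,0],[0.15,0,0],[0.15,0,0]], delta_rot=[[0,0,0],[0,0,0],[0,0,0],[0,0,0],[0,0,0],[0,0,0],[0,0,0],[0,0,0],[0,0,0],[0,0,0],[0,0,0],[0,0,0],[0,0,0]], grip=[0.1,0.1,0.1,0.1,0.1,0.1,0.1,0.1,0.1,0.1,0.1,0.1,0.1])

```text
time_s: 32.15
eef_pos: [0.652, -0.133, 0.0306]
ee_rot: [2.305, 2.135, -0.0]
wrist_force: [-1.0, -5.3, 0.8]
grip_width: 0.0205
gripper_force: 40.0
```

```bash
python3 -c "
from h import *
st();c=cam('wrist');save(c,'w9.png');side(c)"
```

```text
t 32.15 tcp jig [-0.0347 -0.2009] z 0.0306 head 85.61 F jig [-0.6 -5.3] 0.8 tilt [-0.0001 -0.    ]
cols 207 378 n 50 slope deg 0.29 y at x -.08,0 [-0.1267 -0.1263] edge x at row60 [-0.0848 -0.0012]
```

>>> drive_tool(xyz=[[0.1,0,0],[0.1,0,0],[0.1,0,0],[0.1,0,0],[0.1,0,0]], delta_rot=[[0,0,0],[0,0,0],[0,0,0],[0,0,0],[0,0,0]], grip=[0.1,0.1,0.1,0.1,0.1])

```text
time_s: 32.7
eef_pos: [0.6523, -0.1281, 0.0305]
ee_rot: [2.305, 2.135, -0.0]
wrist_force: [-0.4, -5.2, 1.1]
grip_width: 0.0207
gripper_force: 40.0
```

>>> drive_tool(xyz=[[0.05,0,0],[0.05,0,0],[0.05,0,0],[0.05,0,0]], delta_rot=[[0,0,0],[0,0,0],[0,0,0],[0,0,0]], grip=[0.1,0.1,0.1,0.1])

```text
time_s: 33.1
eef_pos: [0.6524, -0.1265, 0.0305]
ee_rot: [2.305, 2.134, -0.001]
wrist_force: [-0.9, -6.7, 0.6]
grip_width: 0.0207
gripper_force: 40.0
```

>>> drive_tool(xyz=[[0.05,0,0],[0.05,0,0],[0.05,0,0]], delta_rot=[[0,0,0],[0,0,0],[0,0,0]], grip=[0.1,0.1,0.1])

```text
time_s: 33.4
eef_pos: [0.6524, -0.1264, 0.0305]
ee_rot: [2.305, 2.133, -0.003]
wrist_force: [-0.9, -8.2, 1.1]
grip_width: 0.0209
gripper_force: 40.0
```

Stopped on the short fence; I'll press a bit more and hold.

>>> drive_tool(xyz=[[0.05,0,0],[0.05,0,0],[0.05,0,0],[0.05,0,0],[0.05,0,0],[0,0,0],[0,0,0],[0,0,0],[0,0,0],[0,0,0],[0,0,0]], delta_rot=[[0,0,0],[0,0,0],[0,0,0],[0,0,0],[0,0,0],[0,0,0],[0,0,0],[0,0,0],[0,0,0],[0,0,0],[0,0,0]], grip=[0.1,0.1,0.1,0.1,0.1,0.1,0.1,0.1,0.1,0.1,0.1])

```text
time_s: 34.5
eef_pos: [0.6523, -0.1262, 0.0304]
ee_rot: [2.305, 2.13, -0.007]
wrist_force: [-0.0, -10.0, 0.1]
grip_width: 0.0206
gripper_force: 40.0
```

```bash
python3 -c "
from h import *
st();c=cam('wrist');save(c,'w10.png');side(c)"
```

```text
t 34.5 tcp jig [-0.0349 -0.1941] z 0.0304 head 85.48 F jig [ 0.7 -9.9] 0.1 tilt [-0.0051 -0.0008]
cols 206 378 n 50 slope deg 0.08 y at x -.08,0 [-0.1199 -0.1198] edge x at row60 [-0.0851 -0.0013]
```

>>> drive_tool(xyz=[[-0.6,0,0],[-1,0,0],[-1.5,0,0],[-1.5,0,-1],[-1.5,0,-2],[0,0,-2.5],[0,0,-2.5],[0,0,-2.5],[0,0,-2.5],[0,0,-2.5],[0,0,-2.5],[0,0,-1],[0,0,0],[0,0,0]], delta_rot=[[0,0,0],[0,0,0],[0,0,0],[0,0,0],[0,0,0],[0,0,0],[0,0,0],[0,0,0],[0,0,0],[0,0,0],[0,0,0],[0,0,0],[0,0,0],[0,0,0]], grip=[0.1,0.1,0.1,0.1,0.1,0.1,0.1,0.1,0.1,0.1,0.1,0.1,0.1,0.1])

```text
time_s: 35.95
eef_pos: [0.6474, -0.1833, 0.2196]
ee_rot: [-2.304, -2.134, 0.001]
wrist_force: [-0.6, -1.1, -1.2]
grip_width: 0.0207
gripper_force: 40.0
```

```bash
python3 -c "
from h import *
import pickle
st();c=cam('wrist');pickle.dump(c,open('w11.pkl','wb'));save(c,'w11.png')
cv2.imwrite('pics/w11c.png',cv2.resize(c['frame'][0:220,180:460,::-1],None,fx=2.7,fy=2.7,interpolation=2))"
```

```text
t 35.95 tcp jig [-0.0354 -0.2514] z 0.2196 head 85.59 F jig [-0.6 -1.1] -1.2 tilt [ 0.0001 -0.0015]
```

View pics/w11c.png

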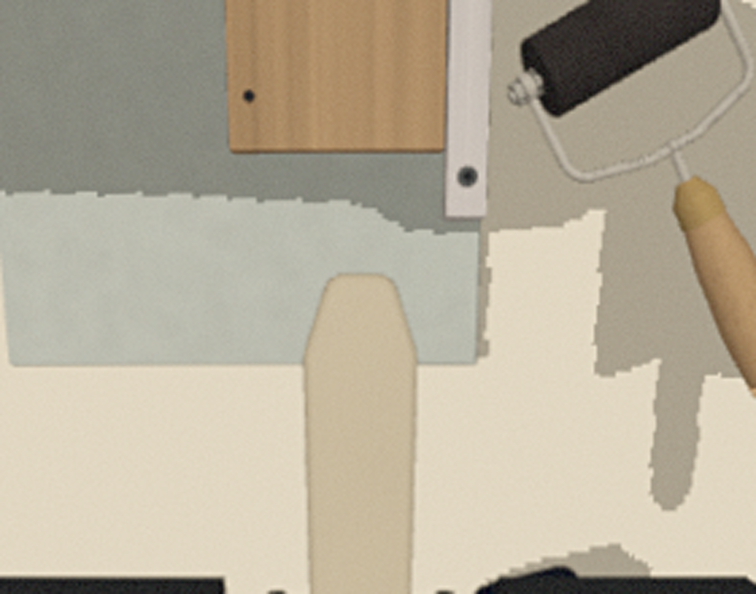

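The crop shows the cover flush along the fence (edge at column 445, right edge level at row 151), and nothing else has moved. I'll lay the folder back where it was.

>>> drive_tool(xyz=[[-0.7,-0.5,0],[-1.4,-1,0],[-1.6,-1.1,0],[-1.6,-1.1,0],[-1.6,-1.1,0],[-1.6,-1.1,0],[-1.6,-1.1,0],[-1.6,-1.1,0],[-1.6,-1.1,0],[-1.6,-1.1,0],[-1.5,-1.2,0],[0,0,0]], delta_rot=[[0,0,0],[0,0,0],[0,0,0],[0,0,0],[0,0,0],[0,0,0],[0,0,0],[0,0,0],[0,0,0],[0,0,0],[0,0,0],[0,0,0]], grip=[0.1,0.1,0.1,0.1,0.1,0.1,0.1,0.1,0.1,0.1,0.1,0.1])

```text
time_s: 37.2
eef_pos: [0.5172, -0.3419, 0.2197]
ee_rot: [-2.311, -2.126, 0.005]
wrist_force: [-0.8, -0.4, 0.2]
grip_width: 0.0206
gripper_force: 40.0
```

>>> drive_tool(xyz=[[0,0,1],[0,0,2],[0,0,2],[0,0,2],[0,0,2],[0,0,2],[0,0,2],[0,0,2],[0,0,2],[0,0,1],[0,0,0.6],[0,0,0.4],[0,0,0]], delta_rot=[[0,0,0],[0,0,0],[0,0,0],[0,0,0],[0,0,0],[0,0,0],[0,0,0],[0,0,0],[0,0,0],[0,0,0],[0,0,0],[0,0,0],[0,0,0]], grip=[0.1,0.1,0.1,0.1,0.1,0.1,0.1,0.1,0.1,0.1,0.1,0.1,0.1])

```text
time_s: 38.5
eef_pos: [0.5212, -0.3375, 0.0306]
ee_rot: [2.304, 2.135, 0.0]
wrist_force: [0.2, -0.0, 0.5]
grip_width: 0.0208
gripper_force: 40.0
```

>>> drive_tool(xyz=[[0,0,0.4],[0,0,0.3],[0,0,0.2],[0,0,0.2],[0,0,0.05],[0,0,0]], delta_rot=[[0,0,0],[0,0,0],[0,0,0],[0,0,0],[0,0,0],[0,0,0]], grip=[0.1,0.1,0.1,0.1,0.1,0.1])

```text
time_s: 39.1
eef_pos: [0.5209, -0.3377, 0.019]
ee_rot: [-2.305, -2.135, -0.0]
wrist_force: [0.1, 0.1, -0.2]
grip_width: 0.0208
gripper_force: 40.0
```

>>> drive_tool(xyz=[[0,0,0],[0,0,0],[0,0,0],[0,0,0],[0,0,0],[0,0,0],[0,0,-1],[0,0,-2],[0,0,-3],[0,0,-4],[0,0,-4],[0,0,-4],[0,0,-2],[0,0,0]], delta_rot=[[0,0,0],[0,0,0],[0,0,0],[0,0,0],[0,0,0],[0,0,0],[0,0,0],[0,0,0],[0,0,0],[0,0,0],[0,0,0],[0,0,0],[0,0,0],[0,0,0]], grip=[0.4,0.6,0.6,0.6,0.6,0.6,0.6,0.6,0.6,0.6,0.6,0.6,0.6,0.6])

```text
time_s: 40.5
eef_pos: [0.5229, -0.3382, 0.2237]
ee_rot: [2.299, 2.129, 0.003]
wrist_force: [0.8, 1.0, 0.2]
grip_width: 0.0523
gripper_force: 0.0
```

Run:
```python
from h import *
st();c=cam('wrist');f=c['frame'].astype(int);lum=f.sum(2)
m=np.zeros(lum.shape,np.uint8);m[60:232,260:370]=(lum>650)[60:232,260:370]
n,l,s,ce=cv2.connectedComponentsWithStats(m);i=1+s[1:,4].argmax()
cn=max(cv2.findContours((l==i).astype(np.uint8),0,1)[0],key=len)[:,0].astype(float)
print(cv2.minAreaRect((ray(c,cn,.005)[:,:2]*1000).astype(np.float32)))
# cover from the top camera, wood mask
t=cam('top');g=t['frame'].astype(int);save(t,'top1.png')
k=((g[:,:,0]-g[:,:,2])>40).astype(np.uint8);k[:,:265]=0;k[:,350:]=0;k[:140]=0;k[225:]=0
n,l,s,ce=cv2.connectedComponentsWithStats(k);i=1+s[1:,4].argmax()
cn=max(cv2.findContours((l==i).astype(np.uint8),0,1)[0],key=len)[:,0].astype(float)
p=((ray(t,cn,.017)[:,:2]-C)@RJ*1000).astype(np.float32);print(s[i],cv2.minAreaRect(p))
```

```text
t 40.5 tcp jig [-0.1478 -0.4153] z 0.2237 head 85.61 F jig [0.8 1. ] 0.2 tilt [-0.0039  0.0071]
((521.5921630859375, -338.27093505859375), (146.67933654785156, 19.955345153808594), 85.09346008300781)
[ 277  153   40   30 1001] ((-43.72035217285156, -60.83356475830078), (86.47114562988281, 118.91825866699219), 0.861721396446228)
```

```bash
python3 -c "
from station import env
print(env.close_job())"
```

```text
the job is handed in; nothing more can be done
None
```

The job is handed in: the cover was pressed home on the long fence (about 11.6 N) and then the short fence (about 10 N), and last measured flush with both; the bone folder lies flat on the table where it started.

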